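Prise the battery cover off a bench meter

TASK

The meter clamped face down in the vise needs a new battery. Prise its snap-in battery cover loose with the flat-blade screwdriver, blade through the notch and under the cover's edge, levering on the end of the case until the cover has popped up; then lay the screwdriver back down on the bench and lay the cover in the aluminium parts tray. Leave everything else on the bench where it is.

Things in the scene. Friction and masses are not known exactly. Their poses are not given: they have to be found in the camera images.
- meter_notch (a point): Pry edge: middle of the outer lower edge of the notch, 84 mm above the bench, in the end face (towards the robot) of the fixed meter's case. x runs level into the notch and along the cover, y across the case, z up. The notch is a channel 16 wide, 11 deep, open at the top, through the 14 mm thick end wall. From x = 15 mm on lies the cover, its underside at z = 8 mm; below it is free to x = 28.
- meter_back (a point): Centre of the case's upturned back, 95 mm above the bench, 80 mm along x from meter_notch; same axes. Dark grey hand-held meter, 160 x 84 x 50 mm, face down and clamped in a low grey vise, all fixed. The vise stands from 64 mm this side of the point (x) to 34 mm beyond; its jaws reach 78 mm above the bench, 66 mm to either side, its screw bar to y = -126 mm.
- cover_mid (a point): Centre, half-way up, of the battery cover's plate: dark grey plastic, 62 (x) x 43 (y) x 3 mm, 25 g, thin ribs across the notch end. x points away from the notch end, z out of the outer face. Shut, it is flush with the case, lies at x = 46, z = 9.5 mm from meter_notch with the same axes, and offers no hold to fingers.
- cover_edge (a point): Middle of the cover's notch-end edge, outer face: 31 mm from cover_mid, 1.5 mm above it. Shut: x = 15, z = 11 mm from meter_notch. Prising it up takes 10 to 13 N; it swings about its far end; after 4 to 5 mm (shaft tilted some 22 degrees on the pry edge) the catches let go and hold this edge about 8 mm proud, its underside 4 mm over the case: fingers set on the case can take its long sides.
- cover_lugs (a point): Point between the cover's two snap lugs: under its notch end, 8 to 21 mm either side of the middle, reaching 11.3 mm below cover_mid (29 mm from it towards the notch end). Shut, they sit under two spring catches hidden in the end wall beside the notch.
- cover_tongues (a point): Point between the tips of the cover's two tongues, which reach 3.5 mm beyond the plate's far edge under the case (2 mm thick, 34.5 mm from cover_mid, 4 mm below it). Once popped up, the cover comes off when its notch end is raised, swinging about them, some 14 mm above shut and it is then drawn 4 mm or more towards the notch end.
- driver_grip (a point): Flat-blade screwdriver on the bench, 170 mm, 85 g: point on its axis in the black handle, 13 mm above the bench, near its balance; take it here. x along the shaft to the tip, y across it in the plane of the blade, z up. Handle with flat sides, 24 wide (y), 26 high (z), from 60 mm behind this point to 24 ahead, a neck to 35 ahead, then a round steel shaft, 6 mm diameter.
- driver_tip (a point): The end of the screwdriver's blade, on its axis, 110 mm ahead of driver_grip; same axes. The last 14 mm are the blade, 8 wide (y) and 2.4 thick (z).
- tray_in (a point): Centre of the inner floor (3 mm above the bench) of the empty aluminium parts tray, fixed, inside 124 (x) x 174 (y) mm, walls to 20 mm above the bench, with a 6 mm flange outside. x, y along its sides, z up.
- cross_driver: Bystander: a thinner, longer cross-point screwdriver with a grey handle 17 mm square, 210 mm long; origin under the front end of its handle, x to its tip.
- cutters: Bystander: side cutters with red handles, 125 mm long, 14 high; origin under the pivot, x to the jaws.
- battery: Bystander: a new 9 V block battery lying flat, 49 x 26 x 17.5 mm; origin under its middle.
- reel: Bystander: a reel of solder standing on its flange, 54 mm diameter, 40 high; origin under its middle.
- flux_tin: Bystander: a round flux tin, 52 mm diameter, 19 high; origin under its middle.
- tweezers: Bystander: steel tweezers, 121 mm long, 9 high; origin under the middle.
Mind the look-alikes: they are no part of the job. Of the things that look like the part that bears driver_grip, the larger one is meant.

How it is judged:
By the outcome, as a careful person would: the job done as asked, in the order asked, and still so for the second after the job is handed in, with the robot touching nothing.
It also fails if it takes over 70 s, if anything falls off the work surface, if the arm or the gripper's body presses on something with over 40 N, if the wrist force passes 120 N, or if a joint passes its speed limit or range.

ROBOT

A 6-joint arm with a two-finger parallel gripper is mounted at the origin on the work surface. World frame = base frame: x ahead of the robot, y to its left, z up, the work surface at z = 0. Lengths are in m, angles in degrees, forces in N, time in s.
With the tool pointing down it reaches from about 0.4 to 0.825 m from the base axis. Payload 7 kg.
Tool frame: the origin (TCP) lies between the finger pads; the fingertips stand 19 mm ahead of it and the grasp point (between the pads) is the TCP; x points along the fingers, y is the direction in which the jaws open and shut, and the axes are right-handed (so a half turn about x gives the same grasp; the last joint's range is limited). The gripper opens to 88 mm and grips with 3 to 60 N. Pads are 19 mm wide; open, the fingers measure 130 mm over their backs; the gripper's body (78 mm by 193 mm) begins 47 mm behind the grasp point.
Start: joints at [-48.18, 20.546, 0.682, 0, -70.136, -16.507], TCP at [0.289, -0.61, 0.246] pointing down, gripper open.
Joint ranges: [-176.03, 176.03], [-82.01, 121.73], [-58.28, 71.71], [-173.87, 95.51], [-174.79, -0.11], [-173.66, 173.66]. Speed limits (degrees/s): [136.94, 136.94, 172.46, 180, 180, 180].

INTERFACE

Orientations are given as [roll, pitch, yaw] about the fixed x, y, z axes, in that order (R = Rz(yaw) Ry(pitch) Rx(roll)).
In Python, from plant import r gives the robot as it stands.
- The arm moves only by the tool send_rows, never from a script. Its argument "plan" is a list of rows, each a list of 2 entries, a list of its own where there are three numbers: the shift along the tool's x, y, z scaled (see below), then the turn, a rotation vector about the tool's x, y, z scaled (see below). A call has exactly 5 rows; each row is the pose to reach, as a shift and turn from the pose measured when the call began, along the tool's axes at that moment; what a row does not reach only later rows make up. The controller multiplies each number of a shift by 0.15 m and each number of a turn by pi/4 rad. A row lasts 1/10 s, in which the tool goes at most 50 mm and 8.59 degrees, less where a joint would pass 70% of its speed; a pose out of reach is approached as far as the arm can. A call with a number of a shift or a turn outside -1 to 1 is refused whole. A call with a gripper value outside its range is refused whole. "jaw" is the opening, from -1 (shut) to 1 (fully open), so that 0 is half open, set as the call begins (left out, the last holds). The fingers move at their own pace and stop on an object; "force" is the grip in N (left out, the last holds). Time passes only in rows, so rows that repeat a pose let the fingers close, or fill a call up. It gives the time, the measured TCP pose, the force and the opening at its end, in the units of the state.
- r.get_state(): the state, without advancing time (a new reading comes with each control period).
- r.capture(name): name is "side" or "top" or "wrist"; returns a dict with "color" (400x640x3 uint8, red, green, blue), "range_z" (400x640 float32, m along the optical axis (not along the pixel's ray), 0 where there is no reading), "mtx" (3x3 intrinsics, pixels), "pose" (4x4, takes a point from camera to world coordinates). Camera axes: x right, y down, z forward; pixel columns grow to the right and rows downward; lengths in m; the calibration is good to about 2 mm. A picture is of the moment at which its call begins.
- r.close_job(): hands the job in, once; it reports no verdict.
Trained networks look in a picture, given as the dict that the camera call returned (one of the last four; its "shot" number tells which), for a name from the list of things; names that differ only in an ending like _2 or _b are one class to them, and where a whole thing is asked for, a point or a joint stands for the part that bears it (a point fixed in the world has none). Each returns a list of dicts, best first, with "score" (0 to 1); they miss things now and then, are a little off and sometimes report something else, mostly with a low value. They report only what shows in the picture. A call takes as long as a camera call. They do not tell look-alikes from the thing itself.
- r.find_in(picture, target): "uv" ([column, row] in pixels, amid what is visible of it).
- r.trace(picture, target): "mask" (400x640 bool, what is visible of it) and "uv" ([column, row] in pixels, amid what is visible of it).
The state is a dict: "time_s": time; "joints": joint angles; "qd": joint speeds; "joint_torque": joint torques, N m; "tcp_pos": TCP position; "eef_rot": TCP orientation; "contact_force": force on the tool from outside, world axes, zero at the start; "moment": the same for the moment, N m; "gripper_width": finger opening in m.
Only numpy, scipy, OpenCV 4.12 (cv2) and the standard library are available. Lean on these libraries where they do the work, as an engineer would, in place of code of your own. Each camera call takes 0.05 s, during which the arm holds its last target. There are 200 camera calls.

## Working session

There is one attempt and no reset: what is moved stays moved. The work goes in short steps, Python scripts to look and compute and a tool call to move; the robot and the scene stay as the last step left them, time stands still between calls to the robot, and variables do not carry over. Pictures are saved under pics/ and viewed, about 8 in all and at most 12, crops included, and the job is handed in when it is done.

Besides the shell and the picture viewer there is one more tool, called after "Request:" in YAML: its name, and indented under it one key for each argument. send_rows: Moves the arm, as the interface text tells. Its arguments: {"type":"object","properties":{"plan":{"type":"array"},"jaw":{"type":"number"},"force":{"type":"number"}},"required":["plan"]}

```bash
ls; mkdir -p pics; cat > h.py <<'E'
import numpy as np, cv2
from scipy.spatial.transform import Rotation as R
from plant import r
def w(p,uv,z=None):
    "pixel -> world, by depth, or at height z"
    M,P=p["mtx"],p["pose"]; u,v=uv
    d=np.linalg.inv(M)@[u,v,1.]
    if z is None:
        d=d*p["range_z"][int(round(v)),int(round(u))]; return P[:3,:3]@d+P[:3,3]
    d=P[:3,:3]@d; return P[:3,3]+d*(z-P[2,3])/d[2]
def cloud(p,mask):
    v,u=np.nonzero(mask&(p["range_z"]>0)); z=p["range_z"][v,u]
    c=np.linalg.inv(p["mtx"])@np.vstack([u*z,v*z,z]); return (p["pose"][:3,:3]@c).T+p["pose"][:3,3]
def px(p,X):
    c=p["pose"][:3,:3].T@(np.asarray(X)-p["pose"][:3,3]); c=p["mtx"]@c; return c[:2]/c[2]
def save(n,img): cv2.imwrite("pics/"+n+".png",cv2.cvtColor(img,cv2.COLOR_RGB2BGR))
E
cat > s.py <<'E'
from h import *
s=r.get_state(); print(s)
for c in ["top","side"]:
    p=r.capture(c); save(c+"0",p["color"])
    print(c,p["pose"][:3,3].round(3), p["mtx"][0,0])
    for t in ["meter_notch","meter_back","cover_mid","cover_edge","driver_grip","driver_tip","tray_in","cross_driver","cutters","battery","reel","flux_tin","tweezers"]:
        for f in r.find_in(p,t)[:3]:
            print(t,np.round(f["uv"],1),round(f["score"],2),w(p,f["uv"]).round(3))
E
python3 s.py
```

```text
pics
{'time_s': 0.0, 'joints': array([-4.81783634e+01,  2.05907539e+01,  6.32820415e-01, -2.06818004e-02,
       -7.01385083e+01, -1.65069291e+01]), 'qd': array([-0.08870271, -0.06563369,  0.01171306,  0.06921057, -0.07762166,
        0.05549319]), 'joint_torque': array([ 6.81620240e-04, -5.82713270e+01,  2.93075609e+01,  6.99726373e+00,
        7.39057374e-03, -2.01829639e-04]), 'tcp_pos': array([ 0.28839   , -0.60975527,  0.24462137]), 'eef_rot': array([ 95.11068492,  89.90161734, 120.41834945]), 'contact_force': array([ 0.70416195, -0.42516959,  0.970904  ]), 'moment': array([ 0.01768326,  0.015639  , -0.00207345]), 'gripper_width': 0.0877694284843214}
top [0.422 0.007 1.194] 396.9767154466726
meter_notch [301.4 149.3] 0.83 [0.635 0.052 0.097]
meter_back [297.  145.1] 0.82 [0.648 0.065 0.094]
meter_back [247.7 127.4] 0.43 [0.713 0.212 0.042]
meter_back [280.5 251.5] 0.38 [0.347 0.121 0.015]
cover_mid [298.8 160.7] 0.62 [0.603 0.06  0.096]
cover_mid [165.8 219. ] 0.56 [0.448 0.461 0.015]
cover_edge [297.6 155.6] 0.76 [0.618 0.063 0.095]
cover_edge [249.5 127.2] 0.21 [0.714 0.207 0.
[... 830 characters left out ...]
0.026]
cover_edge [280.  205.1] 0.55 [0.621 0.056 0.095]
driver_grip [358.7 371.5] 0.86 [0.294 0.388 0.018]
driver_grip [297.8 316.4] 0.83 [0.465 0.314 0.027]
driver_tip [303.1 321.6] 0.7 [0.449 0.322 0.027]
driver_tip [361.9 371. ] 0.66 [0.288 0.385 0.018]
tray_in [355.3 160.5] 0.66 [ 0.521 -0.295  0.002]
cross_driver [272.7 221.8] 0.7 [0.62  0.106 0.081]
cutters [370.4 130.3] 0.59 [ 0.521 -0.462  0.004]
battery [286.9 160.8] 0.58 [ 0.719 -0.204  0.014]
reel [224.8 256.2] 0.55 [0.7   0.227 0.046]
flux_tin [365.6 269.2] 0.71 [0.36  0.123 0.019]
flux_tin [400.6 200.1] 0.52 [ 0.341 -0.171 -0.001]
flux_tin [281.4 207.2] 0.26 [0.613 0.064 0.097]
tweezers [399.4 200.8] 0.64 [ 0.343 -0.158  0.008]
```

View pics/top0.png

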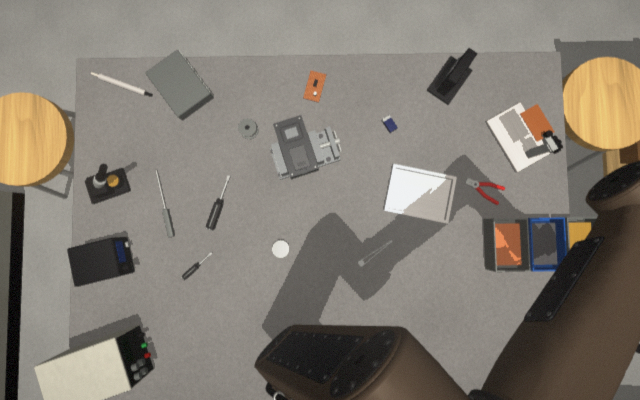

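View pics/side0.png

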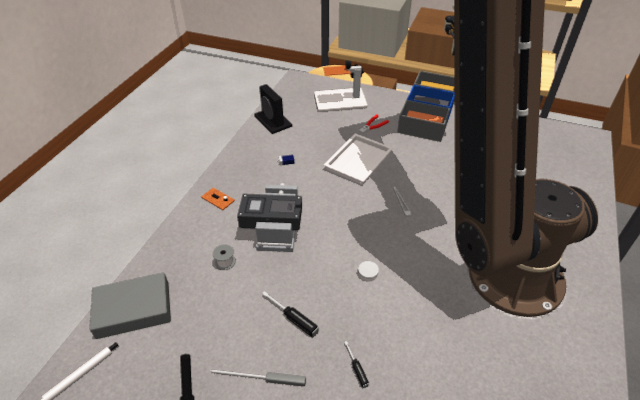

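Top view: the meter is at (295,146), the tray at (421,194) and the grey cross-point driver at (164,205). Two black-handled flat drivers show, at (217,203) and (197,265). The one at (217,203) is the larger, so it is the one meant. I'll confirm it in a crop and measure.

```bash
cat > s.py <<'E'
from h import *
def rect(xy):
    (c,s,a)=cv2.minAreaRect((xy*1000).astype(np.float32)); return np.round(c,1),np.round(s,1),round(a,1)
for c in ["top","side"]:
    p=r.capture(c); A=cloud(p,np.ones((400,640),bool))
    def box(x0,x1,y0,y1,z0,z1):
        m=(A[:,0]>x0)&(A[:,0]<x1)&(A[:,1]>y0)&(A[:,1]<y1)&(A[:,2]>z0)&(A[:,2]<z1); return A[m]
    b=box(.5,.75,-.02,.15,.087,.105); print(c,"meter",len(b),b.mean(0).round(4),rect(b[:,:2]))
    b=box(.38,.60,.25,.37,.006,.05); print("driver",len(b),rect(b[:,:2]),b[:,2].max())
    h=b[b[:,2]>.017]; print("handle",rect(h[:,:2]),h.mean(0))
    q=b[:,:2]-b[:,:2].mean(0); 
    s=box(.38,.60,.25,.37,.004,.0165); 
    t=box(.4,.63,-.42,-.2,.012,.03); print("tray",rect(t[:,:2]),t[:,2].max())
    f=box(.44,.58,-.38,-.25,-.01,.008); print("bench/tray floor z",np.median(f[:,2]), "bench",np.median(box(.4,.5,.15,.25,-.02,.02)[:,2]))
    if c=="top":
        I=p["color"]; a=cv2.resize(I[105:190,260:350],None,fx=6,fy=6,interpolation=cv2.INTER_CUBIC); d=cv2.resize(I[165:285,180:240],None,fx=4,fy=4,interpolation=cv2.INTER_CUBIC)
        H=max(len(a),len(d)); out=np.zeros((H,a.shape[1]+d.shape[1],3),np.uint8); out[:len(a),:a.shape[1]]=a; out[:len(d),a.shape[1]:]=d; save("crop1",out)
    for t in ["driver_grip","meter_back","tray_in"]:
      for f in r.trace(p,t)[:2]:
        C=cloud(p,f["mask"]); print(t,f["score"],np.round(f["uv"]),C.mean(0).round(3),rect(C[:,:2]))
E
python3 s.py
```

```text
top meter 1664 [0.646  0.0698 0.0944] (array([645.6,  69.6]), array([161.4,  84. ]), 17.1)
driver 344 (array([501. , 324.8]), array([ 81.6, 173.6]), 81.7) 0.03138653527613666
handle (array([489.9, 305.4]), array([ 25.1, 157.6]), 70.7) [0.45984461 0.31508678 0.02447657]
tray (array([ 512.7, -295.8]), array([193.1, 142.6]), 77.6) 0.02709053775952719
bench/tray floor z 0.0014691321490060139 bench -0.0006036404379339277
driver_grip 0.74 [216. 212.] [0.474 0.31  0.02 ] (array([495.7, 307.2]), array([ 32.7, 167.3]), 70.5)
meter_back 0.61 [300. 146.] [0.645 0.049 0.071] (array([666.5,  45.9]), array([190.5, 210.8]), 15.4)
tray_in 0.72 [419. 192.] [ 0.513 -0.299  0.005] (array([ 515.3, -295.7]), array([191.7, 147.8]), 77.9)
tray_in 0.46 [214. 217.] [0.456 0.315 0.023] (array([459.3, 317.5]), array([30.2, 97.5]), 67.0)
side meter 1515 [0.6445 0.0718 0.0956] (array([646.7,  67.9]), array([162.4,  91.8]), 16.7)
driver 559 (array([488.9, 316.3]), array([197.7, 108.5]), 5.7) 0.03171048370639551
handle (array([493.9, 302.4]), array([ 25.6, 167.9]), 69.9) [0.46061651 0.31617995 0.02491801]
tray (array([ 511.8, -299. ]), array([199.4, 144.2]), 77.1) 0.02828960091039967
bench/tray floor z 0.004344091265382377 bench 0.0008811214982948901
driver_grip 0.65 [300. 318.] [0.46  0.318 0.023] (array([471.1, 311.3]), array([ 24.7, 119.8]), 69.9)
driver_grip 0.51 [360. 369.] [0.294 0.386 0.015] (array([305.8, 367.4]), array([ 21.6, 109.5]), 41.1)
meter_back 0.74 [272. 220.] [0.635 0.084 0.071] (array([665.5,  36.2]), array([178.6, 257.6]), 33.3)
tray_in 0.72 [359. 159.] [ 0.516 -0.303  0.009] (array([ 508.9, -310.7]), array([224.2, 145. ]), 76.7)
```

View pics/crop1.png

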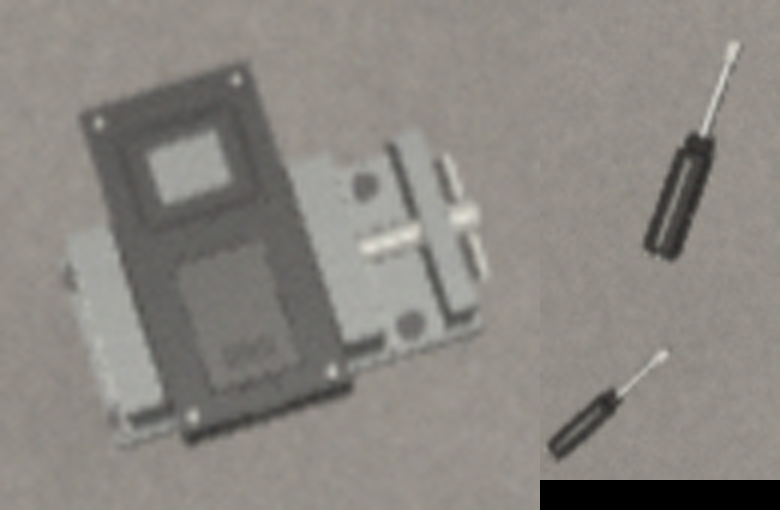

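The crop confirms it: the upper driver is clearly larger and flat-bladed. The cover and notch are at the meter's near end. Next I refine the driver pose and work out the first move.

```bash
cat >> h.py <<'E'
def toolR(yaw,tilt=0,flip=1):
    "tool down, tool y = flip*y axis of a thing with this yaw; tilt>0 leans the gripper's top towards the thing's -x"
    a=R.from_euler("z",yaw,degrees=True).as_matrix(); ex,ey,ez=a.T
    y=flip*ey; x=-ez; m=np.column_stack([x,y,np.cross(x,y)])
    return R.from_rotvec(ey*np.radians(-tilt))*R.from_matrix(m)
def cur():
    s=r.get_state(); return s,np.array(s["tcp_pos"]),R.from_euler("xyz",s["eef_rot"],degrees=True)
def go(*goals):
    s,p,q=cur(); print("t",round(s["time_s"],2),"tcp",p.round(4),"F",s["contact_force"].round(1),"M",s["moment"].round(2),"w",round(s["gripper_width"],4),"J",s["joints"].round(0))
    for P,Q in goals:
        print("shift",(q.inv().apply(np.asarray(P)-p)/.15).round(3),"turn",((q.inv()*Q).as_rotvec()/(np.pi/4)).round(3))
E
cat > s.py <<'E'
from h import *
s,p,q=cur(); print(q.as_matrix().round(2))
for c in ["top","side"]:
    p=r.capture(c); A=cloud(p,np.ones((400,640),bool))
    g=(A[:,0]>.38)&(A[:,0]<.6)&(A[:,1]>.22)&(A[:,1]<.4)
    h=A[g&(A[:,2]>.019)&(A[:,2]<.04)]
    l=cv2.fitLine((h[:,:2]).astype(np.float32),cv2.DIST_HUBER,0,.01,.01).ravel(); t=(h[:,:2]-l[2:])@l[:2]
    print(c,"line",l,np.degrees(np.arctan2(l[1],l[0])),"ends",(l[2:]+l[:2]*np.percentile(t,1)),(l[2:]+l[:2]*np.percentile(t,99)),np.ptp(t))
    gr=cv2.cvtColor(p["color"],cv2.COLOR_RGB2GRAY)
    v,u=np.nonzero(gr<70); P=np.array([w(p,(a,b),.02) for a,b in zip(u,v)])
    P=P[(P[:,0]>.4)&(P[:,0]<.55)&(P[:,1]>.26)&(P[:,1]<.37)]
    print("dark",cv2.minAreaRect((P[:,:2]*1000).astype(np.float32)))
go(([.43,-.3,.25],toolR(-20,0,1)),([.43,-.3,.25],toolR(-20,0,-1)))
E
python3 s.py
```

```text
[[ 0.   -0.43  0.9 ]
 [ 0.    0.9   0.43]
 [-1.    0.    0.  ]]
top line [ 0.9417914  -0.33619773  0.45826936  0.3161141 ] -19.645388 ends [0.4162909  0.33109944] [0.50297839 0.30015401] 0.10946875981713002
dark ((461.2621765136719, 314.39654541015625), (25.441028594970703, 90.23410034179688), 69.53173065185547)
side line [ 0.94157356 -0.33680743  0.4576996   0.31705016] -19.682484 ends [0.4162311  0.33188373] [0.51017391 0.29827973] 0.1492511233201657
dark ((458.3586730957031, 318.2165222167969), (31.20941162109375, 98.99909210205078), 70.28594970703125)
t 1.9 tcp [ 0.2886 -0.6102  0.2456] F [-0.3  0.5 -0.1] M [0.02 0.05 0.02] w 0.0875 J [-48.  21.   1.  -0. -70. -17.]
shift [-0.03   1.466  1.736] turn [1.007 0.    0.   ]
shift [-0.03   1.466  1.736] turn [-2.993 -0.     0.   ]
```

Request:
send_rows:
  plan:
    - [[0,0.19,0.2],[-0.18,0,0]]
    - [[0,0.38,0.4],[-0.36,0,0]]
    - [[0,0.57,0.6],[-0.54,0,0]]
    - [[0,0.76,0.8],[-0.72,0,0]]
    - [[0,0.95,1.0],[-0.9,0,0]]
  jaw: 0.2
  force: 50

```text
time_s: 2.4
tcp_pos: [0.3636, -0.4158, 0.2457]
eef_rot: [-102.1, 90.0, -35.9]
contact_force: [1.2, -0.1, 1.1]
gripper_width: 0.0551
```

```bash
python3 -c "
from h import *
go(([.45,-.2,.22],toolR(-19.7,0,-1)),([.47,.05,.22],toolR(-19.7,0,-1)))"
```

```text
t 2.4 tcp [ 0.3636 -0.4158  0.2457] F [ 1.2 -0.1  1.1] M [ 0.04 -0.06  0.04] w 0.0551 J [-29.   9. -15.   0. -66.   5.]
shift [0.171 0.055 1.549] turn [-2.093e+00 -1.000e-03  0.000e+00]
shift [0.171 0.608 3.127] turn [-2.093e+00 -1.000e-03  0.000e+00]
```

Request:
send_rows:
  plan:
    - [[0.02,0.08,0.22],[-0.19,0,0]]
    - [[0.05,0.16,0.42],[-0.38,0,0]]
    - [[0.08,0.24,0.62],[-0.57,0,0]]
    - [[0.1,0.32,0.82],[-0.76,0,0]]
    - [[0.13,0.4,1.0],[-0.95,0,0]]

```text
time_s: 2.9
tcp_pos: [0.3695, -0.2531, 0.2264]
eef_rot: [-129.0, 89.9, -19.8]
contact_force: [1.4, -0.5, -0.4]
gripper_width: 0.0529
```

```bash
python3 -c "
from h import *
go(([.47,.05,.22],toolR(-19.7,0,-1)),([.473,.3105,.18],toolR(-19.7,0,-1)))"
```

```text
t 2.9 tcp [ 0.3695 -0.2531  0.2264] F [ 1.4 -0.5 -0.4] M [ 0.05 -0.02 -0.01] w 0.0529 J [ -9.  -1. -28.   0. -62.  28.]
shift [ 0.043 -1.296  1.689] turn [-1.137e+00 -2.000e-03  1.000e-03]
shift [ 0.308 -1.884  3.323] turn [-1.137e+00 -2.000e-03  1.000e-03]
```

Request:
send_rows:
  plan:
    - [[0,-0.17,0.2],[-0.19,0,0]]
    - [[0,-0.34,0.4],[-0.38,0,0]]
    - [[0,-0.51,0.6],[-0.57,0,0]]
    - [[0,-0.68,0.8],[-0.76,0,0]]
    - [[0,-0.85,1.0],[-0.94,0,0]]

```text
time_s: 3.4
tcp_pos: [0.441, -0.0679, 0.2269]
eef_rot: [-156.9, 89.9, -5.1]
contact_force: [1.4, 0.1, -0.0]
gripper_width: 0.0527
```

```bash
python3 -c "
from h import *
go(([.473,.3105,.18],toolR(-19.7,0,-1)))"
```

```text
t 3.4 tcp [ 0.441  -0.0679  0.2269] F [ 1.4  0.1 -0. ] M [-0.11 -0.   -0.01] w 0.0527 J [ 17.  -1. -28.   0. -62.  45.]
shift [ 0.312 -2.324  1.004] turn [-0.188 -0.003  0.001]
```

Request:
send_rows:
  plan:
    - [[0,-0.2,0.1],[-0.05,0,0]]
    - [[0,-0.4,0.2],[-0.1,0,0]]
    - [[0,-0.6,0.3],[-0.15,0,0]]
    - [[0,-0.8,0.4],[-0.19,0,0]]
    - [[0,-1.0,0.5],[-0.19,0,0]]

```text
time_s: 3.9
tcp_pos: [0.4456, 0.1012, 0.2272]
eef_rot: [-155.3, 89.8, 5.1]
contact_force: [0.9, -0.1, 0.4]
gripper_width: 0.0524
```

Request:
send_rows:
  plan:
    - [[0,-0.2,0.1],[0,0,0]]
    - [[0,-0.4,0.2],[0,0,0]]
    - [[0,-0.6,0.3],[0,0,0]]
    - [[0,-0.8,0.4],[0,0,0]]
    - [[0,-1.0,0.4],[0,0,0]]

```text
time_s: 4.4
tcp_pos: [0.4383, 0.2642, 0.2278]
eef_rot: [-141.5, 89.8, 19.0]
contact_force: [0.2, -0.2, 0.4]
gripper_width: 0.0524
```

```bash
python3 -c "
from h import *
go(([.473,.3105,.18],toolR(-19.7,0,-1)))
p=r.capture('wrist'); save('w1',p['color'])
for t in ['driver_grip','driver_tip']:
  for f in r.find_in(p,t)[:2]: print(t,f['uv'],f['score'],w(p,f['uv']).round(4),w(p,f['uv'],.013).round(4))
"
```

```text
t 4.4 tcp [0.4383 0.2642 0.2278] F [ 0.2 -0.2  0.4] M [-0.06  0.02 -0.03] w 0.0524 J [ 53.   6. -21.   0. -63.  17.]
shift [ 0.32  -0.367 -0.114] turn [ 0.005 -0.004  0.003]
driver_grip [274.9, 170.1] 0.63 [0.4669 0.3096 0.0242] [0.4654 0.3119 0.013 ]
driver_grip [271.5, 305.7] 0.54 [0.2873 0.3885 0.0158] [0.2855 0.3897 0.013 ]
driver_tip [273.4, 166.0] 0.93 [0.4721 0.3094 0.0242] [0.4707 0.3118 0.013 ]
driver_tip [270.0, 304.6] 0.71 [0.2898 0.3897 0.016 ] [0.2879 0.391  0.013 ]
```

```bash
cat > d.py <<'E'
from h import *
p=r.capture('wrist'); A=cloud(p,np.ones((400,640),bool))
A=A[(A[:,0]>.38)&(A[:,0]<.62)&(A[:,1]>.22)&(A[:,1]<.4)]
h=A[(A[:,2]>.02)&(A[:,2]<.035)]; print("handle",len(h),cv2.minAreaRect((h[:,:2]*1000).astype(np.float32)),np.median(h[:,2]))
s=A[(A[:,2]>.010)&(A[:,2]<.035)]; print("all",len(s),cv2.minAreaRect((s[:,:2]*1000).astype(np.float32)))
go(([.473,.3105,.12],toolR(-19.7,0,-1)))
E
python3 d.py
```

```text
handle 1399 ((458.7573547363281, 315.82000732421875), (24.066774368286133, 93.7553939819336), 70.2277603149414) 0.02440268965948761
all 1944 ((494.305908203125, 302.9088134765625), (24.315841674804688, 169.39625549316406), 70.22775268554688)
t 4.6 tcp [0.4391 0.2629 0.2269] F [ 0.1 -0.2  0.6] M [-0.15  0.2   0.04] w 0.0525 J [ 53.   6. -21.   0. -63.  17.]
shift [ 0.713 -0.374 -0.105] turn [ 0.004 -0.003  0.001]
```

View pics/w1.png

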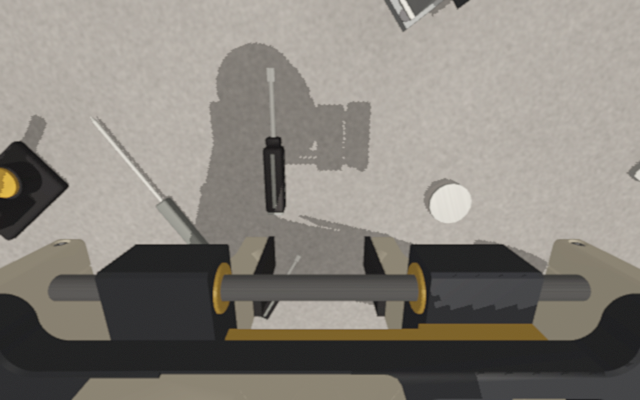

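Request:
send_rows:
  plan:
    - [[0.1,-0.19,-0.06],[0,0,0]]
    - [[0.25,-0.38,-0.11],[0,0,0]]
    - [[0.5,-0.38,-0.11],[0,0,0]]
    - [[0.75,-0.38,-0.11],[0,0,0]]
    - [[0.95,-0.38,-0.11],[0,0,0]]

```text
time_s: 5.1
tcp_pos: [0.4736, 0.3095, 0.0827]
eef_rot: [163.2, 89.9, -36.4]
contact_force: [-0.6, 0.8, -0.4]
gripper_width: 0.0529
```

```bash
python3 -c "
from h import *
go(([.471,.311,.022],toolR(-19.75,0,-1)))
"
```

```text
t 5.1 tcp [0.4736 0.3095 0.0827] F [-0.6  0.8 -0.4] M [-0.03  0.15 -0.06] w 0.0529 J [ 53.  19. -25.   0. -46.  17.]
shift [ 0.405 -0.004  0.02 ] turn [ 0.004 -0.002 -0.001]
```

Request:
send_rows:
  plan:
    - [[0.15,0,0.02],[0,0,0]]
    - [[0.3,0,0.02],[0,0,0]]
    - [[0.405,0,0.02],[0,0,0]]
    - [[0.405,0,0.02],[0,0,0]]
    - [[0.405,0,0.02],[0,0,0]]

```text
time_s: 5.6
tcp_pos: [0.4709, 0.3096, 0.0221]
eef_rot: [150.4, 89.9, -49.2]
contact_force: [0.5, -0.2, 0.2]
gripper_width: 0.0523
```

Request:
send_rows:
  plan:
    - [[0,0,0],[0,0,0]]
    - [[0,0,0],[0,0,0]]
    - [[0,0,0],[0,0,0]]
    - [[0,0,0],[0,0,0]]
    - [[0,0,0],[0,0,0]]
  jaw: -1
  force: 50

```text
time_s: 6.1
tcp_pos: [0.471, 0.3098, 0.0224]
eef_rot: [163.8, 89.9, -35.8]
contact_force: [-0.6, -0.3, 2.4]
gripper_width: 0.0241
```

```bash
python3 -c "
from h import *
go(([.471,.311,.25],toolR(-19.75,0,-1)))
"
```

```text
t 6.1 tcp [0.471  0.3098 0.0224] F [-0.6 -0.3  2.4] M [-0.17  0.29  0.02] w 0.0241 J [ 53.  24. -28.   0. -38.  17.]
shift [-1.517 -0.007 -0.   ] turn [ 0.003 -0.003 -0.001]
```

Request:
send_rows:
  plan:
    - [[-0.1,0,0],[0,0,0]]
    - [[-0.3,0,0],[0,0,0]]
    - [[-0.55,0,0],[0,0,0]]
    - [[-0.8,0,0],[0,0,0]]
    - [[-0.95,0,0],[0,0,0]]

```text
time_s: 6.6
tcp_pos: [0.4713, 0.3105, 0.1679]
eef_rot: [-147.3, 89.8, 13.1]
contact_force: [1.0, 0.9, -1.0]
gripper_width: 0.0237
```

```bash
python3 -c "
from h import *
go(([.435,.0052,.165],toolR(17,0,-1)))
"
```

```text
t 6.6 tcp [0.4713 0.3105 0.1679] F [ 1.   0.9 -1. ] M [0.01 0.06 0.01] w 0.0237 J [ 53.  14. -20.   0. -56.  17.]
shift [ 0.017  1.999 -0.454] turn [-0.813 -0.005  0.001]
```

Request:
send_rows:
  plan:
    - [[0,0.2,-0.04],[-0.1,0,0]]
    - [[0,0.4,-0.09],[-0.25,0,0]]
    - [[0,0.6,-0.13],[-0.4,0,0]]
    - [[0,0.8,-0.18],[-0.55,0,0]]
    - [[0,1.0,-0.23],[-0.7,0,0]]

```text
time_s: 7.1
tcp_pos: [0.453, 0.1564, 0.1676]
eef_rot: [-177.6, 89.8, 14.6]
contact_force: [0.8, -0.6, -0.9]
gripper_width: 0.0238
```

```bash
python3 -c "
from h import *
go(([.435,.0052,.165],toolR(17,0,-1)))
"
```

```text
t 7.1 tcp [0.453  0.1564 0.1676] F [ 0.8 -0.6 -0.9] M [-0.11  0.08  0.03] w 0.0238 J [ 43.   6. -30.   0. -54.  59.]
shift [0.016 0.96  0.33 ] turn [-0.106 -0.005 -0.   ]
```

Request:
send_rows:
  plan:
    - [[0,0.2,0.07],[-0.05,0,0]]
    - [[0,0.4,0.14],[-0.1,0,0]]
    - [[0,0.6,0.2],[-0.1,0,0]]
    - [[0,0.8,0.27],[-0.1,0,0]]
    - [[0.01,0.96,0.33],[-0.1,0,0]]

```text
time_s: 7.6
tcp_pos: [0.4344, 0.0038, 0.166]
eef_rot: [-179.8, 89.8, 16.9]
contact_force: [0.2, -0.8, -0.8]
gripper_width: 0.0234
```

```bash
cat > s.py <<'E'
from h import *
go()
W=r.capture("wrist"); T=r.capture("top"); S=r.capture("side")
print(W["pose"].round(3))
for n,p in (("w",W),("t",T),("s",S)):
    A=cloud(p,np.ones((400,640),bool)); b=A[(A[:,0]>.5)&(A[:,0]<.75)&(A[:,1]>-.02)&(A[:,1]<.15)&(A[:,2]>.088)&(A[:,2]<.103)]
    print(n,len(b),b[:,2].mean(),cv2.minAreaRect((b[:,:2]*1000).astype(np.float32)))
    for t in ["meter_notch","cover_edge","cover_mid","driver_tip"]:
        for f in r.find_in(p,t)[:1]: print(t,f["uv"],f["score"],w(p,f["uv"]).round(4))
save("w2",W["color"]); I=S["color"][150:260,220:360]; save("s2",cv2.resize(I,None,fx=5,fy=5,interpolation=cv2.INTER_CUBIC))
E
python3 s.py
```

```text
t 7.6 tcp [0.4344 0.0038 0.166 ] F [ 0.2 -0.8 -0.8] M [-0.15  0.02  0.04] w 0.0234 J [ 27.   1. -35.   0. -53.  80.]
[[ 0.288 -0.915 -0.281  0.511]
 [-0.958 -0.275 -0.085  0.027]
 [ 0.     0.294 -0.956  0.304]
 [ 0.     0.     0.     1.   ]]
w 1445 0.0930514012366338 ((570.9288330078125, 46.02731704711914), (6.822982311248779, 84.27560424804688), 17.119548797607422)
meter_notch [335.9, 12.4] 0.61 [0.5716 0.0338 0.0889]
cover_edge [319.2, 229.7] 0.64 [0.4559 0.0103 0.1682]
t 1658 0.09448503615161198 ((645.6265258789062, 69.6375503540039), (161.4039306640625, 84.0426025390625), 17.196693420410156)
meter_notch [303.1, 147.0] 0.89 [0.6426 0.0478 0.091 ]
cover_edge [299.8, 155.2] 0.85 [0.6186 0.0571 0.0955]
cover_mid [297.8, 156.7] 0.83 [0.6146 0.0628 0.0947]
s 1499 0.09559171205114793 ((646.0097045898438, 68.5775375366211), (161.06515502929688, 90.46629333496094), 17.01888656616211)
meter_notch [271.3, 222.1] 0.89 [0.623  0.1081 0.0804]
cover_edge [279.7, 202.6] 0.53 [0.6255 0.0472 0.0939]
cover_mid [279.2, 210.1] 0.58 [0.6151 0.0734 0.0944]
driver_tip [361.1, 374.8] 0.85 [0.287  0.3926 0.0159]
```

View pics/w2.png

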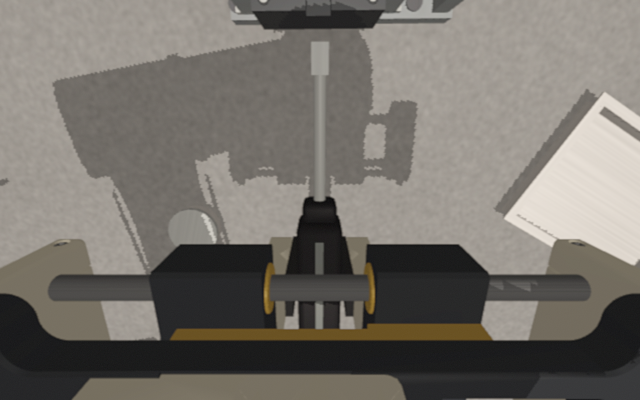

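View pics/s2.png

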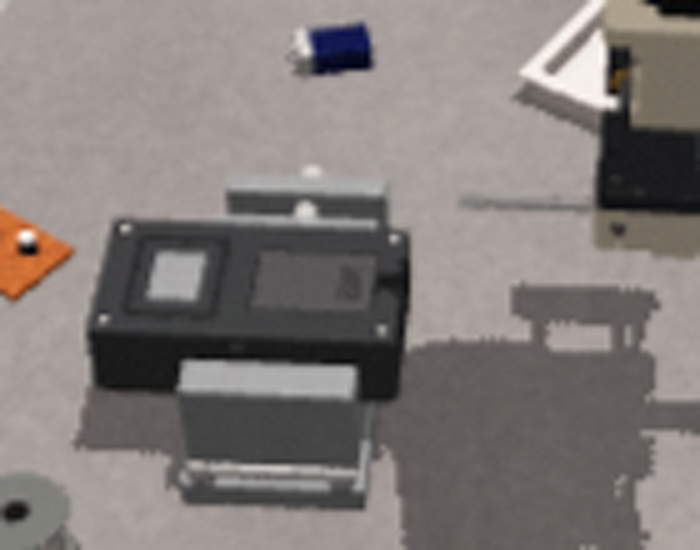

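```bash
cat > s.py <<'E'
from h import *
s,p,q=cur()
W=r.capture("wrist")
m=np.zeros((400,640),bool); m[20:196,300:340]=1; C=cloud(W,m); C=C[(C[:,2]>.13)&(C[:,2]<.18)]
a=np.radians(17.1); ex=np.array([np.cos(a),np.sin(a),0]); ey=np.array([-ex[1],ex[0],0])
d=C-p; X=d@ex;Y=d@ey;Z=d[:,2]
for x in range(50,125,8):
    k=(X*1e3>x)&(X*1e3<x+8)
    if k.sum()>3: print(x,k.sum(),"y",(Y[k].mean()*1e3).round(1),"z",(np.median(Z[k])*1e3).round(1))
print("xmax",X.max())
N=np.array([.6456,.0696,0])-.08*ex; print("notch",N.round(4),"tcp rel",(p-N)@ex,(p-N)@ey)
go(([*(N-.128*ex)[:2],.0974],toolR(17.1,0,-1)))
E
python3 s.py
```

```text
50 189 y 0.1 z -8.1
58 192 y 0.0 z -8.0
66 202 y -0.0 z -8.1
74 211 y -0.2 z -8.2
82 234 y -0.4 z -8.0
90 265 y -0.4 z -8.6
98 327 y -0.4 z -9.2
106 138 y -0.4 z -9.4
xmax 0.10936294886103108
notch [0.5691 0.0461 0.    ] tcp rel -0.14005541644822586 0.0005795988189722379
t 8.4 tcp [0.4351 0.0054 0.1659] F [ 0.5 -0.5 -0.9] M [-0.2   0.12 -0.02] w 0.0237 J [ 27.   2. -35.   0. -53.  80.]
shift [ 0.457  0.003 -0.079] turn [-0.008 -0.005 -0.   ]
```

Request:
send_rows:
  plan:
    - [[0.15,0,-0.08],[0,0,0]]
    - [[0.3,0,-0.08],[0,0,0]]
    - [[0.457,0,-0.08],[-0.01,0,0]]
    - [[0.457,0,-0.08],[-0.01,0,0]]
    - [[0.457,0,-0.08],[-0.01,0,0]]

```text
time_s: 8.9
tcp_pos: [0.4469, 0.0088, 0.0976]
eef_rot: [167.6, 89.8, 4.8]
contact_force: [0.7, 0.5, -1.9]
gripper_width: 0.0233
```

```bash
cat > m.py <<'E'
from h import *
a=np.radians(17.1); ex=np.array([np.cos(a),np.sin(a),0]); ey=np.array([-ex[1],ex[0],0])
N=np.array([.6456,.0696,0])-.08*ex
def tip():
    s,p,q=cur(); m=q.as_matrix(); T=p+m[:,0]*.0094-m[:,2]*.1095
    d=T-N; print("tip rel notch mm",np.round([d@ex*1e3,d@ey*1e3,d[2]*1e3-84],1),"tilt",np.degrees(np.arcsin(-m[2,2])).round(2))
E
python3 - <<'E'
from m import *
tip()
go(([*(N-.0865*ex)[:2],.0974],toolR(17.1,0,-1)))
S=r.capture("side"); I=S["color"][170:240,260:340]; save("s3",cv2.resize(I,None,fx=8,fy=8,interpolation=cv2.INTER_CUBIC))
E
```

```text
tip rel notch mm [-18.3   0.5   4.5] tilt 0.16
t 8.9 tcp [0.4469 0.0088 0.0976] F [ 0.7  0.5 -1.9] M [-0.1   0.09  0.01] w 0.0233 J [ 27.   8. -39.   0. -43.  81.]
shift [ 0.002  0.003 -0.275] turn [ 0.002 -0.004 -0.001]
```

View pics/s3.png

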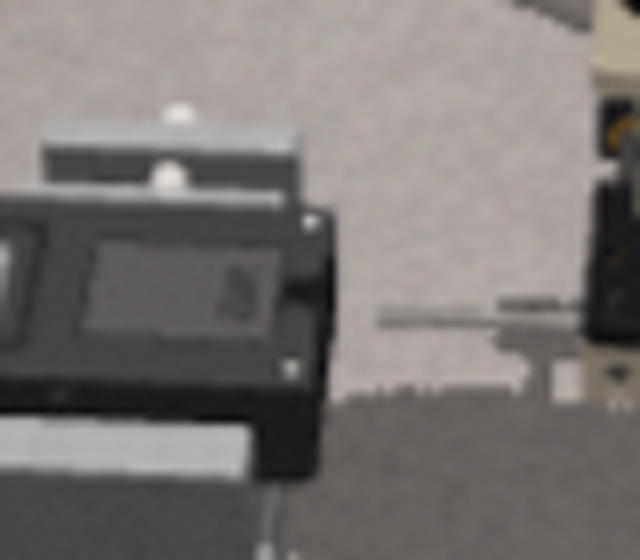

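```bash
python3 - <<'E'
from m import *
S=r.capture("side")
f=lambda x,y,z:((px(S,N+x*ex+y*ey+[0,0,.084+z])-[260,170])*8).round(0)
print("notch bottom",f(0,0,0),"notch top corners",f(0,.008,.011),f(0,-.008,.011),"cover edge",f(.015,-.0215,.011),f(.015,.0215,.011),"tip",f(-.0183,.0005,.0045), "grip side of shaft",f(-.075,.0005,.0045),"case corners",f(0,.042,.011),f(0,-.042,.011))
E
```

```text
notch bottom [317. 322.] notch top corners [314. 316.] [318. 281.] cover edge [277. 251.] [264. 344.] tip [372. 316.] grip side of shaft [544. 323.] case corners [304. 391.] [328. 210.]
```

Request:
send_rows:
  plan:
    - [[0,0,-0.06],[0,0,0]]
    - [[0,0,-0.12],[0,0,0]]
    - [[0,0,-0.18],[0,0,0]]
    - [[0,0,-0.24],[0,0,0]]
    - [[0,0,-0.275],[0,0,0]]

```text
time_s: 9.5
tcp_pos: [0.4882, 0.0217, 0.0987]
eef_rot: [177.0, 89.7, 14.2]
contact_force: [-0.6, -0.0, -0.6]
gripper_width: 0.0236
```

```bash
python3 - <<'E'
from m import *
tip();go()
E
```

```text
tip rel notch mm [25.   0.7  6. ] tilt 0.33
t 9.5 tcp [0.4882 0.0217 0.0987] F [-0.6 -0.  -0.6] M [-0.16  0.15  0.03] w 0.0236 J [ 26.  12. -34.   0. -44.  81.]
```

```bash
cat >> m.py <<'E'
def pry(th,L=.024,e=0.003):
    t=np.radians(th); d=np.cos(t)*ex+[0,0,np.sin(t)]; n=-np.sin(t)*ex+[0,0,np.cos(t)]
    return N+[0,0,.084]+(e+.0094)*n+(L-.1095)*d-.0005*ey, toolR(17.1,th,-1)
E
python3 - <<'E'
from m import *
tip();go(*[pry(t) for t in (0,5,10,15,20,24,27)])
E
```

```text
tip rel notch mm [25.   0.7  6. ] tilt 0.33
t 9.5 tcp [0.4882 0.0217 0.0987] F [-0.6 -0.  -0.6] M [-0.16  0.15  0.03] w 0.0236 J [ 26.  12. -34.   0. -44.  81.]
shift [0.015 0.007 0.007] turn [ 0.002 -0.007 -0.   ]
shift [0.065 0.007 0.012] turn [ 0.002  0.104 -0.   ]
shift [0.116 0.007 0.013] turn [ 0.002  0.215 -0.   ]
shift [0.166 0.007 0.01 ] turn [ 0.002  0.326 -0.   ]
shift [0.215 0.007 0.002] turn [ 0.002  0.437 -0.   ]
shift [ 0.255  0.007 -0.008] turn [0.002 0.526 0.   ]
shift [ 0.283  0.007 -0.016] turn [0.002 0.593 0.   ]
```

Request:
send_rows:
  plan:
    - [[0.015,0.005,0.007],[0,0,0]]
    - [[0.04,0.005,0.01],[0,0.05,0]]
    - [[0.065,0.005,0.012],[0,0.104,0]]
    - [[0.09,0.005,0.013],[0,0.16,0]]
    - [[0.116,0.005,0.013],[0,0.215,0]]

```text
time_s: 10.0
tcp_pos: [0.4864, 0.0204, 0.0811]
eef_rot: [180.0, 79.9, 17.2]
contact_force: [0.6, -0.6, -0.5]
gripper_width: 0.0233
```

```bash
python3 - <<'E'
from m import *
tip();go(*[pry(t) for t in (12,15,20,24,27)])
E
```

```text
tip rel notch mm [22.8 -0.1  7.1] tilt 10.1
t 10.0 tcp [0.4864 0.0204 0.0811] F [ 0.6 -0.6 -0.5] M [-0.35  0.66 -0.01] w 0.0233 J [ 27.   8. -44.   4. -28.  77.]
shift [0.019 0.002 0.001] turn [0.002 0.042 0.   ]
shift [0.049 0.002 0.003] turn [0.002 0.109 0.   ]
shift [0.099 0.002 0.004] turn [0.002 0.22  0.   ]
shift [0.139 0.002 0.001] turn [0.002 0.309 0.   ]
shift [ 0.169  0.002 -0.002] turn [0.002 0.376 0.001]
```

```bash
python3 - <<'E'
from m import *
go(*[pry(t,.027) for t in (12,14,16,18,20)])
E
```

```text
t 10.0 tcp [0.4864 0.0204 0.0811] F [ 0.6 -0.6 -0.5] M [-0.35  0.66 -0.01] w 0.0233 J [ 27.   8. -44.   4. -28.  77.]
shift [ 0.018  0.002 -0.019] turn [0.002 0.042 0.   ]
shift [ 0.037  0.002 -0.017] turn [0.002 0.087 0.   ]
shift [ 0.057  0.002 -0.016] turn [0.002 0.131 0.   ]
shift [ 0.076  0.002 -0.016] turn [0.002 0.176 0.   ]
shift [ 0.095  0.002 -0.016] turn [0.002 0.22  0.   ]
```

Request:
send_rows:
  plan:
    - [[0.018,0,-0.018],[0,0.042,0]]
    - [[0.037,0,-0.017],[0,0.087,0]]
    - [[0.05,0,-0.016],[0,0.115,0]]
    - [[0.057,0,-0.016],[0,0.131,0]]
    - [[0.057,0,-0.016],[0,0.131,0]]

```text
time_s: 10.5
tcp_pos: [0.4885, 0.0207, 0.0723]
eef_rot: [179.9, 74.2, 17.0]
contact_force: [-3.7, 0.4, -1.3]
gripper_width: 0.0235
```

```bash
python3 - <<'E'
from m import *
tip();go(*[pry(t,.027) for t in (18,20,22,24)])
E
```

```text
tip rel notch mm [23.4 -0.4  9.1] tilt 15.84
t 10.5 tcp [0.4885 0.0207 0.0723] F [-3.7  0.4 -1.3] M [-0.27  2.81  0.4 ] w 0.0235 J [ 27.   7. -51.  10. -16.  70.]
shift [ 0.017 -0.    -0.011] turn [ 0.002  0.048 -0.   ]
shift [ 0.036 -0.    -0.009] turn [ 0.002  0.093 -0.   ]
shift [ 0.055 -0.    -0.008] turn [ 0.002  0.137 -0.   ]
shift [ 0.075 -0.    -0.007] turn [ 0.002  0.181 -0.   ]
```

Request:
send_rows:
  plan:
    - [[0.01,0,0],[0,0.025,0]]
    - [[0.017,0,0],[0,0.048,0]]
    - [[0.026,0,0],[0,0.07,0]]
    - [[0.036,0,0],[0,0.093,0]]
    - [[0.036,0,0],[0,0.093,0]]

```text
time_s: 11.0
tcp_pos: [0.4917, 0.0186, 0.0701]
eef_rot: [-179.0, 70.3, 18.2]
contact_force: [-0.6, -0.6, -1.2]
gripper_width: 0.0233
```

```bash
python3 - <<'E'
from m import *
tip();go(*[pry(t,.027) for t in (20,22,24)])
S=r.capture("side"); I=S["color"][170:240,260:340]; save("s4",cv2.resize(I,None,fx=8,fy=8,interpolation=cv2.INTER_CUBIC))
C=cloud(S,np.ones((400,640),bool)); d=C-N; X=d@ex;Y=d@ey
for x in range(0,80,8):
    k=(X*1e3>x)&(X*1e3<x+8); a=k&(abs(Y)<.018); b=k&(abs(Y)>.027)&(abs(Y)<.04)&(C[:,2]>.08); print(x,(np.median(C[a,2])*1e3).round(1),(np.median(C[b,2])*1e3).round(1))
E
```

```text
tip rel notch mm [24.2 -3.4 14.1] tilt 19.71
t 11.0 tcp [0.4917 0.0186 0.0701] F [-0.6 -0.6 -1.2] M [-0.61  1.32  0.04] w 0.0233 J [ 25.   7. -58.  22.  -6.  60.]
shift [ 0.017 -0.02   0.004] turn [0.001 0.006 0.008]
shift [ 0.037 -0.02   0.007] turn [0.001 0.051 0.008]
shift [ 0.056 -0.02   0.008] turn [0.001 0.095 0.009]
0 77.2 94.3
8 90.8 94.3
16 103.0 94.8
24 103.0 93.9
32 101.5 95.0
40 100.6 95.3
48 99.7 94.1
56 98.5 95.3
64 97.8 95.3
72 95.8 94.7
```

View pics/s4.png

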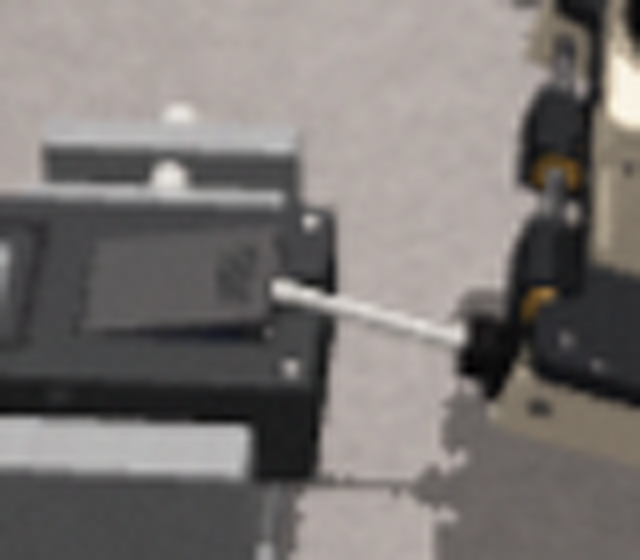

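The cover has popped: it stands about 8 mm proud at the notch end. In the picture the raised edge is at (278,235) to (272,330), with the blade tip at (285,290). I'll level off and withdraw.

```bash
python3 - <<'E'
from m import *
go(pry(17,.024,.004),pry(14,.022,.0045),pry(10,.018,.0045),pry(8,.012,.0045),pry(8,-.005,.0045))
E
```

```text
t 11.05 tcp [0.4915 0.0186 0.07  ] F [-0.5 -0.2 -1. ] M [-0.58  1.3  -0.01] w 0.0238 J [ 25.   7. -58.  22.  -6.  60.]
shift [-0.019 -0.02   0.017] turn [ 0.001 -0.059  0.008]
shift [-0.053 -0.02   0.024] turn [ 0.001 -0.126  0.008]
shift [-0.097 -0.02   0.038] turn [ 0.002 -0.215  0.008]
shift [-0.126 -0.02   0.07 ] turn [ 0.002 -0.259  0.008]
shift [-0.149 -0.021  0.181] turn [ 0.002 -0.259  0.008]
```

Request:
send_rows:
  plan:
    - [[-0.01,-0.01,0.017],[0,-0.03,0.004]]
    - [[-0.02,-0.02,0.017],[0,-0.06,0.008]]
    - [[-0.053,-0.02,0.024],[0,-0.126,0.008]]
    - [[-0.097,-0.02,0.038],[0,-0.215,0.008]]
    - [[-0.126,-0.02,0.07],[0,-0.259,0.008]]

```text
time_s: 11.55
tcp_pos: [0.4759, 0.018, 0.085]
eef_rot: [-179.4, 82.1, 17.9]
contact_force: [0.3, -0.6, -0.1]
gripper_width: 0.0236
```

```bash
python3 - <<'E'
from m import *
tip();go(pry(8,.012,.0045),pry(5,-.01,.0045),pry(0,-.04,.01))
E
```

```text
tip rel notch mm [12.4  0.8  6.8] tilt 7.93
t 11.55 tcp [0.4759 0.018  0.085 ] F [ 0.3 -0.6 -0.1] M [-0.29  0.52  0.02] w 0.0236 J [ 27.   8. -43.   2. -31.  78.]
shift [0.004 0.007 0.008] turn [0.003 0.002 0.002]
shift [-0.037  0.007  0.149] turn [ 0.003 -0.065  0.002]
shift [-0.169  0.006  0.327] turn [ 0.003 -0.176  0.002]
```

Request:
send_rows:
  plan:
    - [[-0.01,0.005,0.05],[0,-0.02,0]]
    - [[-0.025,0.005,0.1],[0,-0.045,0]]
    - [[-0.037,0.005,0.15],[0,-0.065,0]]
    - [[-0.1,0.005,0.24],[0,-0.12,0]]
    - [[-0.17,0.005,0.33],[0,-0.176,0]]

```text
time_s: 12.05
tcp_pos: [0.424, 0.001, 0.1032]
eef_rot: [-26.1, 89.8, 171.2]
contact_force: [0.4, -0.7, -0.6]
gripper_width: 0.0237
```

```bash
cat > s.py <<'E'
from m import *
tip(); s,p,q=cur()
W=r.capture("wrist"); save("w5",W["color"])
m=np.zeros((400,640),bool); m[0:196,290:350]=1; C=cloud(W,m)
d=q.inv().apply(C-p); X=-d[:,2];Y=d[:,1];Z=-d[:,0]
for x in range(45,125,8):
    k=(X*1e3>x)&(X*1e3<x+8)&(abs(Z+.008)<.02)
    if k.sum()>3: print(x,k.sum(),"y",(Y[k].mean()*1e3).round(1),"z",(np.median(Z[k])*1e3).round(1))
T=r.capture("top")
for n,c in (("top",T),("side",r.capture("side"))):
    C=cloud(c,np.ones((400,640),bool)); d=C-N; X=d@ex;Y=d@ey
    print(n,[(np.median(C[(X*1e3>x)&(X*1e3<x+8)&(abs(Y)<.018),2])*1e3).round(1) for x in range(0,88,8)])
go(([.471,.31,.2],toolR(-19.75,0,-1)))
E
python3 s.py
```

```text
tip rel notch mm [-42.5  -0.2   9.4] tilt -0.19
45 182 y -0.4 z -8.3
53 192 y -0.4 z -8.3
61 196 y -0.5 z -8.3
69 201 y -0.4 z -8.4
77 228 y -0.3 z -8.3
85 234 y -0.2 z -8.4
93 296 y -0.2 z -9.4
101 329 y -0.3 z -9.7
109 14 y 0.3 z -9.9
top [np.float64(77.0), np.float64(92.9), np.float64(102.2), np.float64(102.0), np.float64(100.7), np.float64(99.6), np.float64(98.2), np.float64(97.1), np.float64(95.9), np.float64(94.9), np.float64(94.5)]
side [np.float64(82.3), np.float64(89.3), np.float64(104.0), np.float64(102.5), np.float64(102.1), np.float64(100.6), np.float64(99.7), np.float64(98.3), np.float64(97.0), np.float64(96.5), np.float64(96.3)]
t 12.2 tcp [0.4259 0.0016 0.1036] F [ 0.4 -0.1 -1.7] M [-0.14  0.02 -0.02] w 0.0238 J [ 27.   6. -41.  -0. -44.  80.]
shift [-0.638 -1.875 -0.898] turn [ 0.822 -0.001  0.003]
```

Request:
send_rows:
  plan:
    - [[-0.2,-0.1,0],[0.05,0,0]]
    - [[-0.4,-0.3,-0.05],[0.2,0,0]]
    - [[-0.6,-0.5,-0.1],[0.38,0,0]]
    - [[-0.6,-0.72,-0.25],[0.56,0,0]]
    - [[-0.6,-0.95,-0.4],[0.74,0,0]]

```text
time_s: 12.7
tcp_pos: [0.4412, 0.157, 0.1947]
eef_rot: [-112.9, 89.6, 50.6]
contact_force: [1.5, -0.2, -1.6]
gripper_width: 0.0239
```

```bash
python3 - <<'E'
from m import *
go(([.471,.31,.15],toolR(-19.75,0,-1)))
E
```

```text
t 12.7 tcp [0.4412 0.157  0.1947] F [ 1.5 -0.2 -1.6] M [-0.17  0.07 -0.01] w 0.0239 J [ 44.   3. -29.  -0. -58.  30.]
shift [ 0.304 -1.033  0.098] turn [ 0.074 -0.003  0.008]
```

Request:
send_rows:
  plan:
    - [[0,-0.22,0.02],[0.03,0,0]]
    - [[0.05,-0.45,0.05],[0.07,0,0]]
    - [[0.15,-0.7,0.07],[0.074,0,0]]
    - [[0.25,-0.9,0.09],[0.074,0,0]]
    - [[0.3,-1.0,0.1],[0.074,0,0]]

```text
time_s: 13.2
tcp_pos: [0.4692, 0.3071, 0.1483]
eef_rot: [-109.7, 89.7, 50.7]
contact_force: [0.2, -0.5, -1.1]
gripper_width: 0.0236
```

```bash
python3 - <<'E'
from m import *
go(([.471,.31,.023],toolR(-19.75,0,-1)))
E
```

```text
t 13.2 tcp [0.4692 0.3071 0.1483] F [ 0.2 -0.5 -1.1] M [-0.19  0.15  0.01] w 0.0236 J [ 53.  15. -22.   0. -53.  17.]
shift [ 0.835 -0.018 -0.003] turn [ 0.002 -0.002  0.006]
```

Request:
send_rows:
  plan:
    - [[0.25,-0.01,0],[0,0,0]]
    - [[0.5,-0.02,0],[0,0,0]]
    - [[0.7,-0.02,0],[0,0,0]]
    - [[0.79,-0.02,0],[0,0,0]]
    - [[0.825,-0.02,0],[0,0,0]]

```text
time_s: 13.7
tcp_pos: [0.4698, 0.309, 0.0224]
eef_rot: [-113.4, 89.9, 46.9]
contact_force: [-3.1, 0.3, 12.9]
gripper_width: 0.0234
```

```bash
python3 - <<'E'
from m import *
go(([.471,.31,.0225],toolR(-19.75,0,-1)))
E
```

```text
t 13.7 tcp [0.4698 0.309  0.0224] F [-3.1  0.3 12.9] M [-0.03  1.54  0.01] w 0.0234 J [ 53.  24. -28.   0. -38.  17.]
shift [-0.001 -0.009 -0.005] turn [ 0.001 -0.001  0.002]
```

Request:
send_rows:
  plan:
    - [[-0.003,0,0],[0,0,0]]
    - [[-0.003,0,0],[0,0,0]]
    - [[-0.003,0,0],[0,0,0]]
    - [[-0.003,0,0],[0,0,0]]
    - [[-0.003,0,0],[0,0,0]]
  jaw: 0.2

```text
time_s: 14.2
tcp_pos: [0.47, 0.3093, 0.0234]
eef_rot: [-111.2, 89.8, 49.1]
contact_force: [-0.8, -0.8, 0.8]
gripper_width: 0.0518
```

Request:
send_rows:
  plan:
    - [[-0.1,0,0],[0,0,0]]
    - [[-0.35,0,0],[0,0,0]]
    - [[-0.6,0,0],[0,0,0]]
    - [[-0.85,0,0],[0,0,0]]
    - [[-1.0,0,0],[0,0,0]]

```text
time_s: 14.7
tcp_pos: [0.4705, 0.3096, 0.177]
eef_rot: [-113.4, 89.6, 46.9]
contact_force: [0.1, -0.1, -0.1]
gripper_width: 0.0525
```

```bash
python3 - <<'E'
from m import *
P=N+.026*ex; print(P)
go(([P[0],P[1],.2],toolR(17.1,-7,-1)))
W=r.capture("wrist");A=cloud(W,np.ones((400,640),bool))
A=A[(A[:,0]>.38)&(A[:,0]<.62)&(A[:,1]>.22)&(A[:,1]<.4)]
s=A[(A[:,2]>.010)&(A[:,2]<.035)]; print("driver",len(s),cv2.minAreaRect((s[:,:2]*1000).astype(np.float32)),s[:,2].max())
E
```

```text
[0.59398718 0.05372182 0.        ]
t 14.7 tcp [0.4705 0.3096 0.177 ] F [ 0.1 -0.1 -0.1] M [-0.    0.09 -0.02] w 0.0525 J [ 53.  13. -19.   0. -57.  17.]
shift [-0.159  1.328 -1.35 ] turn [-0.816 -0.157  0.057]
driver 2402 ((492.912109375, 300.7677917480469), (24.033483505249023, 168.7283477783203), 70.15611267089844) 0.027178796110203518
```

Request:
send_rows:
  plan:
    - [[-0.02,0.2,-0.2],[-0.1,0,0]]
    - [[-0.05,0.4,-0.4],[-0.27,0,0]]
    - [[-0.08,0.6,-0.6],[-0.44,0,0]]
    - [[-0.1,0.8,-0.8],[-0.61,0,0]]
    - [[-0.1,1.0,-1.0],[-0.78,0,0]]
  jaw: 0.4
  force: 15

```text
time_s: 15.25
tcp_pos: [0.563, 0.1174, 0.1949]
eef_rot: [-152.9, 89.3, 42.9]
contact_force: [1.0, 0.5, -0.9]
gripper_width: 0.0613
```

```bash
python3 - <<'E'
from m import *
P=N+.027*ex
go(([P[0],P[1],.16],toolR(17.1,0,-1)))
E
```

```text
t 15.25 tcp [0.563  0.1174 0.1949] F [ 1.   0.5 -0.9] M [0.01 0.01 0.03] w 0.0613 J [ 31.  13. -17.  -0. -59.  75.]
shift [ 0.231  0.466 -0.087] turn [-0.029 -0.015  0.007]
```

Request:
send_rows:
  plan:
    - [[0,0.2,-0.03],[-0.01,0,0]]
    - [[0,0.35,-0.07],[-0.03,-0.01,0]]
    - [[0.05,0.465,-0.085],[-0.03,-0.015,0.007]]
    - [[0.15,0.465,-0.085],[-0.03,-0.015,0.007]]
    - [[0.2,0.465,-0.085],[-0.03,-0.015,0.007]]

```text
time_s: 15.75
tcp_pos: [0.5938, 0.0534, 0.1627]
eef_rot: [-10.6, 89.9, -173.5]
contact_force: [-0.9, -0.2, 0.4]
gripper_width: 0.0612
```

```bash
python3 - <<'E'
from m import *
P=N+.027*ex
go(([P[0],P[1],.1155],toolR(17.1,0,-1)))
W=r.capture("wrist"); save("w6",W["color"])
for c in ("wrist","top"):
    C=cloud(r.capture(c),np.ones((400,640),bool)); d=C-N; X=d@ex*1e3;Y=d@ey*1e3
    for x0,x1 in ((18,26),(26,34),(34,42)):
        k=(X>x0)&(X<x1)&(C[:,2]>.0985-.001*(c=="wrist"))&(C[:,2]<.107)&(abs(Y)<35)
        if k.sum()>5: print(c,x0,k.sum(),np.percentile(Y[k],[1,99]).round(1),np.median(C[k,2]))
E
```

```text
t 15.75 tcp [0.5938 0.0534 0.1627] F [-0.9 -0.2  0.4] M [-0.07  0.18 -0.05] w 0.0612 J [ 24.  17. -16.  -0. -57.  83.]
shift [ 0.315 -0.001 -0.009] turn [-0.001  0.003  0.001]
wrist 18 627 [-23.1  19.4] 0.10188478454201305
wrist 26 641 [-22.9  19.2] 0.10073863500188585
wrist 34 651 [-22.8  19.2] 0.09945218916662057
```

View pics/w6.png

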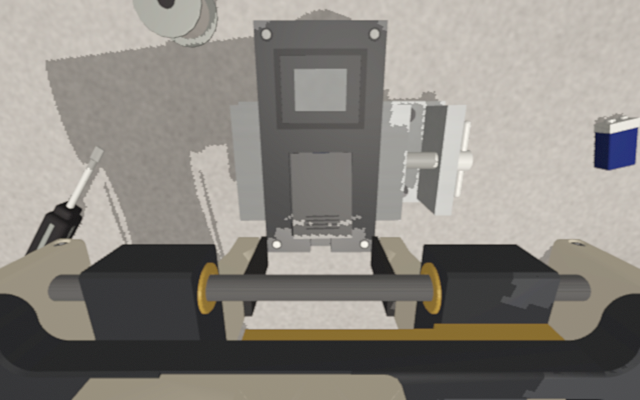

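Request:
send_rows:
  plan:
    - [[0.1,0,-0.009],[0,0,0]]
    - [[0.2,0,-0.009],[0,0,0]]
    - [[0.28,0,-0.009],[0,0,0]]
    - [[0.31,0,-0.009],[0,0,0]]
    - [[0.318,0,-0.009],[0,0,0]]

```text
time_s: 16.4
tcp_pos: [0.5952, 0.0549, 0.1161]
eef_rot: [3.1, 89.9, -159.7]
contact_force: [0.4, -0.8, 0.3]
gripper_width: 0.0615
```

Request:
send_rows:
  plan:
    - [[0,0,0],[0,0,0]]
    - [[0,0,0],[0,0,0]]
    - [[0,0,0],[0,0,0]]
    - [[0,0,0],[0,0,0]]
    - [[0,0,0],[0,0,0]]
  jaw: -1
  force: 20

```text
time_s: 16.9
tcp_pos: [0.5955, 0.0546, 0.1166]
eef_rot: [20.5, 89.9, -142.3]
contact_force: [0.3, -2.7, 2.1]
gripper_width: 0.0426
```

```bash
cat >> m.py <<'E'
def swing(ang,p0,back=0):
    "tcp after turning the cover by ang about its tongues, notch end up, then drawn back"
    c=N+.0805*ex+[0,0,.0895]; return c+R.from_rotvec(ey*np.radians(ang)).apply(p0-c)-back*ex, toolR(17.1,-ang,-1)
E
python3 - <<'E'
from m import *
s,p,q=cur(); print((p-N)@ex,(p-N)@ey)
go(swing(3,p),swing(6,p),swing(9,p),swing(9,p,.006),swing(9,p,.014))
E
```

```text
0.027713349183601705 0.00043779505012066667
t 16.9 tcp [0.5955 0.0546 0.1166] F [ 0.3 -2.7  2.1] M [-1.03 -0.01 -0.04] w 0.0426 J [ 24.  20. -19.   0. -52.  83.]
shift [-0.018  0.    -0.01 ] turn [ 0.002 -0.065 -0.001]
shift [-0.036  0.    -0.021] turn [ 0.002 -0.132 -0.001]
shift [-0.053  0.    -0.033] turn [ 0.002 -0.198 -0.001]
shift [-0.053  0.     0.007] turn [ 0.002 -0.198 -0.001]
shift [-0.053 -0.     0.061] turn [ 0.002 -0.198 -0.001]
```

Request:
send_rows:
  plan:
    - [[-0.012,0,-0.007],[0,-0.044,0]]
    - [[-0.024,0,-0.014],[0,-0.088,0]]
    - [[-0.036,0,-0.021],[0,-0.132,0]]
    - [[-0.046,0,-0.028],[0,-0.17,0]]
    - [[-0.046,0,-0.028],[0,-0.17,0]]

```text
time_s: 17.4
tcp_pos: [0.5989, 0.0556, 0.1229]
eef_rot: [0.2, 82.1, -162.6]
contact_force: [-3.2, -2.5, 1.0]
gripper_width: 0.0421
```

```bash
cat > c.py <<'E'
from m import *
s,p,q=cur(); print("rel",((p-N)@ex).round(4),((p-N)@ey).round(4))
P,Q=p,q
go((p-.007*ex,q),(p-.014*ex,q),(p-.014*ex+[0,0,.05],q))
S=r.capture("side"); C=cloud(S,np.ones((400,640),bool)); d=C-N; X=d@ex*1e3;Y=d@ey*1e3
print([(np.median(C[(X>x)&(X<x+8)&(abs(Y)<18)&(C[:,2]<.12),2])*1e3).round(1) for x in range(32,88,8)])
E
python3 c.py
```

```text
rel 0.0313 0.0004
t 17.4 tcp [0.5989 0.0556 0.1229] F [-3.2 -2.5  1. ] M [-0.66  0.92  0.05] w 0.0421 J [ 23.  24. -11.  -1. -63.  84.]
shift [ 0.006 -0.     0.046] turn [0. 0. 0.]
shift [ 0.013 -0.     0.092] turn [0. 0. 0.]
shift [-0.317  0.     0.138] turn [0. 0. 0.]
[np.float64(nan), np.float64(nan), np.float64(83.9), np.float64(83.8), np.float64(94.7), np.float64(94.6), np.float64(nan)]
  return _methods._mean(a, axis=axis, dtype=dtype,
  ret = ret.dtype.type(ret / rcount)
```

```bash
python3 - <<'E'
from m import *
S=r.capture("side"); T=r.capture("wrist")
a=cv2.resize(S["color"][150:240,240:340],(500,450),interpolation=cv2.INTER_CUBIC); b=cv2.resize(T["color"][100:300,200:440],(300,250)); o=np.zeros((450,800,3),np.uint8); o[:,:500]=a; o[:250,500:]=b; save("s7",o)
E
```

```text
(no output)
```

View pics/s7.png

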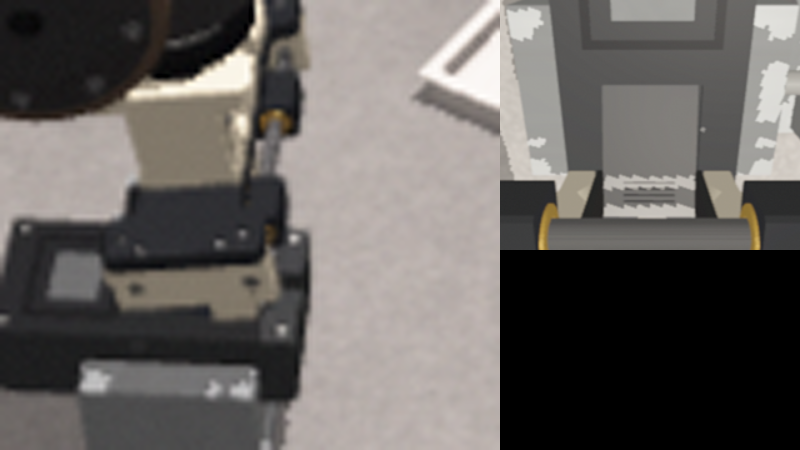

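The wrist view shows the cover between the pads, swung up, with its far end still seated. In the side view the gripper hides it. Now I draw it back.

Request:
send_rows:
  plan:
    - [[0.002,0,0.015],[0,0,0]]
    - [[0.004,0,0.03],[0,0,0]]
    - [[0.006,0,0.046],[0,0,0]]
    - [[0.007,0,0.06],[0,0,0]]
    - [[0.007,0,0.065],[0,0,0]]

```text
time_s: 18.05
tcp_pos: [0.5894, 0.0528, 0.1236]
eef_rot: [0.1, 82.3, -162.7]
contact_force: [-0.1, -0.8, -0.6]
gripper_width: 0.0421
```

```bash
cat > c.py <<'E'
from m import *
s,p,q=cur(); print("rel",((p-N)@ex).round(4),((p-N)@ey).round(4))
W=r.capture("wrist"); C=cloud(W,np.ones((400,640),bool)); d=C-N; X=d@ex*1e3;Y=d@ey*1e3
for x in range(16,96,4):
    k=(X>x)&(X<x+4)&(abs(Y)<16)&(C[:,2]<.125); print(x,(np.median(C[k,2])*1e3).round(1) if k.sum()>3 else None,end="; ")
print(); go((p+[0,0,.06],q))
E
python3 c.py
```

```text
rel 0.0214 0.0004
16 108.1; 20 107.0; 24 105.9; 28 104.7; 32 103.5; 36 102.5; 40 101.3; 44 100.1; 48 98.9; 52 97.9; 56 96.8; 60 95.6; 64 93.4; 68 82.6; 72 82.4; 76 93.8; 80 93.8; 84 93.8; 88 93.8; 92 94.1; 
t 18.1 tcp [0.5894 0.0528 0.1236] F [ 0.1 -0.8  0.1] M [-0.33 -0.39  0.  ] w 0.0424 J [ 23.  23. -13.  -1. -62.  84.]
shift [-0.396  0.     0.054] turn [-0.  0. -0.]
```

Request:
send_rows:
  plan:
    - [[-0.15,0,0.02],[0,0,0]]
    - [[-0.3,0,0.04],[0,0,0]]
    - [[-0.45,0,0.06],[0,0,0]]
    - [[-0.55,0.1,0.07],[0,0,0]]
    - [[-0.6,0.3,0.07],[0.05,0,0]]

```text
time_s: 18.6
tcp_pos: [0.605, 0.0115, 0.2163]
eef_rot: [2.3, 82.5, -162.6]
contact_force: [-0.5, 0.6, -0.4]
gripper_width: 0.0422
```

```bash
cat > t.py <<'E'
from m import *
import sys
a=np.radians(-12.4); P=np.array([.5125,-.297])-.014*np.array([np.cos(a),np.sin(a)])
go(*[([*P,float(z)],toolR(-12.4,2,-1)) for z in sys.argv[1:]])
E
python3 t.py .19
```

```text
t 18.6 tcp [0.605  0.0115 0.2163] F [-0.5  0.6 -0.4] M [ 0.03 -0.43  0.03] w 0.0422 J [ 19.  19.  -5.  -0. -73.  86.]
shift [0.342 1.781 1.179] turn [ 0.611  0.206 -0.036]
```

Request:
send_rows:
  plan:
    - [[0,0.2,0.13],[0.12,0.04,0]]
    - [[0,0.4,0.27],[0.25,0.08,-0.01]]
    - [[0.02,0.6,0.4],[0.38,0.12,-0.02]]
    - [[0.03,0.8,0.53],[0.5,0.16,-0.03]]
    - [[0.05,1.0,0.66],[0.6,0.2,-0.035]]

```text
time_s: 19.1
tcp_pos: [0.5478, -0.1603, 0.223]
eef_rot: [178.5, 88.2, -13.6]
contact_force: [-0.6, -0.5, -0.6]
gripper_width: 0.0424
```

```bash
python3 t.py .15
```

```text
t 19.1 tcp [ 0.5478 -0.1603  0.223 ] F [-0.6 -0.5 -0.6] M [-0.07  0.15 -0.01] w 0.0424 J [  4.  11. -16.   1. -61.  74.]
shift [0.483 0.94  0.147] turn [ 0.006  0.004 -0.001]
```

Request:
send_rows:
  plan:
    - [[0.05,0.2,0.03],[0,0,0]]
    - [[0.1,0.4,0.06],[0,0,0]]
    - [[0.2,0.6,0.1],[0,0,0]]
    - [[0.3,0.8,0.13],[0,0,0]]
    - [[0.48,0.94,0.147],[0,0,0]]

```text
time_s: 19.6
tcp_pos: [0.4991, -0.2958, 0.1514]
eef_rot: [178.2, 88.0, -14.0]
contact_force: [0.9, -0.5, -0.4]
gripper_width: 0.0425
```

```bash
python3 t.py .04 .032; python3 - <<'E'
from h import *
s,p,q=cur(); W=r.capture("wrist"); C=cloud(W,np.ones((400,640),bool)); d=q.inv().apply(C-p); m=(abs(d[:,1])<.016)&(d[:,0]>0)&(d[:,0]<.03)&(abs(d[:,2])<.08)
d=d[m]; print(len(d),d[:,2].min()*1e3,d[:,2].max()*1e3); l=np.polyfit(-d[:,2],-d[:,0],1); print("slope deg",np.degrees(np.arctan(l[0])),"h at tcp",l[1])
T=r.capture("top"); c=cloud(T,np.ones((400,640),bool)); 
t=[(c[:,2]>.012)&(c[:,2]<.03)&(c[:,0]>.4)&(c[:,0]<.63)&(c[:,1]>-.42)&(c[:,1]<-.18)][0]; print(cv2.minAreaRect((c[t][:,:2]*1000).astype(np.float32)))
E
```

```text
t 19.6 tcp [ 0.4991 -0.2958  0.1514] F [ 0.9 -0.5 -0.4] M [-0.02  0.15 -0.01] w 0.0425 J [-11.  15. -20.   0. -52.  89.]
shift [ 0.742 -0.012  0.03 ] turn [ 0.006 -0.001 -0.001]
shift [ 0.796 -0.012  0.032] turn [ 0.006 -0.001 -0.001]
6061 -52.1093850615573 12.849244005792144
slope deg -9.060286013806438 h at tcp -0.015898268238730615
((439.3009338378906, -320.99517822265625), (117.06636047363281, 29.716176986694336), 89.25519561767578)
```

Request:
send_rows:
  plan:
    - [[0.2,0,0.01],[0,0,0]]
    - [[0.4,-0.01,0.02],[0,0,0]]
    - [[0.6,-0.01,0.03],[0,0,0]]
    - [[0.72,-0.01,0.03],[0,0,0]]
    - [[0.77,-0.01,0.03],[0,0,0]]

```text
time_s: 20.2
tcp_pos: [0.4942, -0.2927, 0.0298]
eef_rot: [-179.4, 88.6, -11.7]
contact_force: [-0.6, 0.1, 0.9]
gripper_width: 0.0421
```

```bash
python3 t.py .03 .028
```

```text
t 20.2 tcp [ 0.4942 -0.2927  0.0298] F [-0.6  0.1  0.9] M [-0.03  0.39  0.  ] w 0.0421 J [-11.  24. -27.   0. -38.  89.]
shift [-0.001  0.002 -0.032] turn [0.002 0.014 0.   ]
shift [ 0.013  0.002 -0.032] turn [0.002 0.014 0.   ]
```

Request:
send_rows:
  plan:
    - [[0.002,0,0],[0,0,0]]
    - [[0.004,0,0],[0,0,0]]
    - [[0.007,0,0],[0,0,0]]
    - [[0.01,0,0],[0,0,0]]
    - [[0.01,0,0],[0,0,0]]

```text
time_s: 20.7
tcp_pos: [0.495, -0.2928, 0.0294]
eef_rot: [-179.6, 88.5, -11.9]
contact_force: [-0.3, 2.4, 5.3]
gripper_width: 0.042
```

```bash
python3 t.py .028
```

```text
t 20.7 tcp [ 0.495  -0.2928  0.0294] F [-0.3  2.4  5.3] M [0.62 0.34 0.05] w 0.042 J [-11.  24. -27.   0. -37.  89.]
shift [ 0.01   0.003 -0.026] turn [0.003 0.012 0.   ]
```

In contact with the tray floor (5 N). Release and rise.

Request:
send_rows:
  plan:
    - [[0,0,0],[0,0,0]]
    - [[0,0,0],[0,0,0]]
    - [[0,0,0],[0,0,0]]
    - [[0,0,0],[0,0,0]]
    - [[0,0,0],[0,0,0]]
  jaw: 0.5

```text
time_s: 21.2
tcp_pos: [0.4949, -0.2928, 0.0293]
eef_rot: [-179.6, 88.5, -11.8]
contact_force: [-0.1, 0.5, 0.0]
gripper_width: 0.0654
```

Request:
send_rows:
  plan:
    - [[-0.1,0,0],[0,0,0]]
    - [[-0.3,0,0],[0,0,0]]
    - [[-0.55,0,0],[0,0,0]]
    - [[-0.8,0,0],[0,0,0]]
    - [[-1.0,0,0],[0,0,0]]

```text
time_s: 21.7
tcp_pos: [0.4914, -0.2922, 0.1815]
eef_rot: [179.9, 88.5, -12.4]
contact_force: [1.0, -0.5, -1.1]
gripper_width: 0.0659
```

Request:
send_rows:
  plan:
    - [[-0.2,0,0.2],[0,0,0]]
    - [[-0.4,0,0.3],[0,0,0]]
    - [[-0.5,0,0.5],[0,0,0]]
    - [[-0.5,0,0.6],[0,0,0]]
    - [[-0.5,0,0.6],[0,0,0]]

```text
time_s: 22.2
tcp_pos: [0.3999, -0.2721, 0.2543]
eef_rot: [-178.8, 88.4, -11.1]
contact_force: [0.7, -0.1, 0.1]
gripper_width: 0.0657
```

```bash
python3 - <<'E'
from h import *
go(); W=r.capture("wrist"); S=r.capture("side"); T=r.capture("top")
o=np.zeros((600,800,3),np.uint8); o[:500,:800]=cv2.resize(S["color"],(800,500)); save("s9",o[:500]); save("w9",W["color"])
for n,p in (("w",W),("s",S),("t",T)):
    for f in r.trace(p,"cover_mid")[:2]:
        C=cloud(p,f["mask"]); print(n,round(f["score"],2),np.round(f["uv"]),np.median(C,0).round(3),C[:,2].min().round(3),C[:,2].max().round(3))
E
```

```text
t 22.2 tcp [ 0.3999 -0.2721  0.2543] F [ 0.7 -0.1  0.1] M [-0.09  0.19 -0.01] w 0.0657 J [-11.   1. -23.   0. -65.  89.]
w 0.84 [321.  83.] [ 0.514 -0.297  0.011] 0.001 0.016
s 0.52 [357. 160.] [ 0.515 -0.295  0.014] 0.002 0.023
t 0.55 [420. 188.] [ 0.53  -0.297  0.01 ] 0.003 0.016
```

View pics/s9.png

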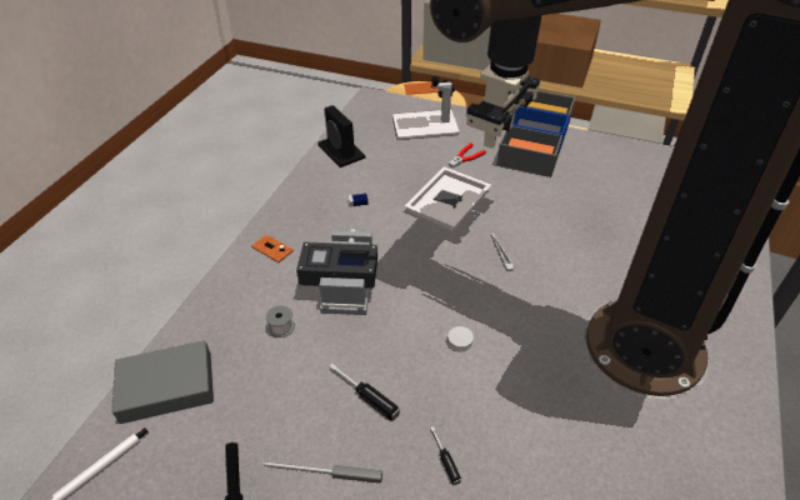

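View pics/w9.png

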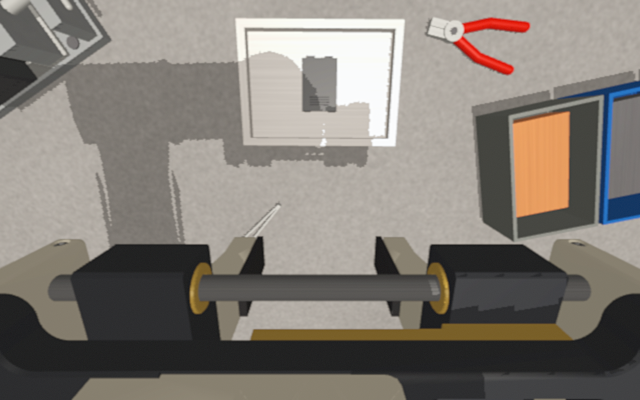

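The side view shows the cover in the tray at (447,198), the meter's compartment open at (352,258), and the driver lying at (365,390). The wrist view shows the cover flat in the tray at (320,83), clear of the walls. I'm handing in.

```bash
python3 -c "
from plant import r
print(r.close_job())"
```

```text
the job is handed in; nothing more can be done
None
```

The job is done and handed in at about 22 s of the 70 s allowed. The system reported no verdict.

- **Prising:** I gripped the larger flat-blade screwdriver, put the blade through the notch and levered on the end of the case. The cover popped at about 20° of tilt. The depth images showed its notch end about 8 mm proud.
- **Screwdriver:** I laid it back where it came from. The wrist camera showed it flat on the bench, within about 3 mm of its original spot and at the same angle.
- **Cover:** I gripped its long sides, swung it up, drew it back 10 mm to free the tongues, and laid it in the tray. The last pictures show it near the middle of the tray, clear of the walls, with its outer face up. The battery compartment is open.
- **Other objects:** I touched nothing else, and in the last pictures the bystanders look unmoved. I judged those by eye and did not measure them.

Two things were less clean than planned:
- **Joint limit:** Joint 3 read about -58° during the prise, right at its -58.28° limit. Joint 5 also came close to its limit (about -6°), and the tip drifted about 3 mm sideways. I stopped the prise there.
- **Force:** The largest force I read was 13 N, when setting the screwdriver down.

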